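# Bring the honey jar round to the front of the condiment carousel and hold it there

### The job

On the café counter's condiment carousel, take the jar with the knobbed lid by its knob and gently turn the turntable with it until that jar stands squarely at the front, in line with the drip ledge that sticks out of the stand. Finish there while holding: keep gripping the knob so that the turntable stays still, and do not let go. Leave the other things on the counter where they stand.

Things in the scene. Friction and masses are not known exactly. Their poses are not given: they have to be found in the camera images.
- stand: Fixed black foot of the carousel, a disc of diameter 210 mm, 16 mm high, bolted to the counter, its front turned by up to 52 degrees either way from facing the robot. Origin on the turning axis at counter height, z up. The drip ledge (80 mm wide, 20 mm high with its rim) sticks out of it along its own -x, to 208 mm from the axis: -x is the FRONT of the carousel.
- turntable (a joint): Angle (rad) of the turntable about the vertical through the stand's origin, counter-clockwise from above positive; 0 or any whole turn: knobbed jar exactly at the front. Starts between 0.8 and 5.5; turns freely both ways over more than a turn, friction 0.04 N m, no spring. Wooden disc 270 mm across, top 36 mm above the counter; a post in its middle reaches 86 mm.
- knob: Upright round wooden knob, 20 mm across, from 150 to 186 mm above the counter, on a 12 mm neck on the lid (top at 142 mm) of the tallest jar (amber-filled glass, 68 mm). Origin at the foot of the neck, z up. Five vessels are fixed in the turntable, 72 degrees apart on a 90 mm radius; the other four have flat lids, none higher than 130 mm above the counter.
- knob_mid (a point): Centre of that knob, on its axis, 168 mm above the counter and 90 mm from the turntable's axis: the point to grip. The knob is fixed to the jar and turns with it: turn the gripper along with the turntable; if the gripper keeps its heading, the knob drags, creeps out of the pads and may jam.
- front_spot (a point): Fixed point of the stand where the centre of the knob belongs: 90 mm in front of the turning axis on the ledge's centre line, 168 mm above the counter.
- glass_a: Tumbler standing mouth down, 70 mm across, 95 mm high, close beside the carousel, on the +y side of the stand. Loose bystander; leave it where it stands. Origin at the centre of its underside, z up.
- glass_b: Another such tumbler, 70 mm across, 95 mm high, close behind the carousel. Loose bystander; leave it where it stands. Origin at the centre of its underside, z up.
- mug: White mug, 76 mm across, 85 mm high, beside the carousel, on the -y side of the stand. Loose bystander; leave it where it stands. Origin at the centre of its underside, z up.
- dish: White dish, 90 mm across, 30 mm high, close behind the carousel. Loose bystander; leave it where it stands. Origin at the centre of its underside, z up.
- pitcher: Clear water pitcher, 126 mm across, 178 mm high, with a handle, to the left of the carousel. Loose bystander; leave it where it stands. Origin at the centre of its underside, z up.
- cruet: Amber oil cruet, 64 mm across, 182 mm high, to the right of the carousel. Loose bystander; leave it where it stands. Origin at the centre of its underside, z up.
- tongs: Steel tongs, about 220 mm long, lying in a low grey tray at the right. Loose bystander; leave it where it stands. Origin at the centre of its underside, z up.

How it is judged:
By the outcome, as a careful person would: the job done as asked, in the order asked, and still so for the second after the job is handed in, while the arm keeps its last pose, push and grip.
It also fails if it takes over 32 s, if anything falls off the work surface, if the arm or the gripper's body presses on something with over 40 N, if the wrist force passes 120 N, or if a joint passes its speed limit or range.

### The arm

A 6-joint arm with a two-finger parallel gripper is mounted at the origin on the work surface. World frame = base frame: x ahead of the robot, y to its left, z up, the work surface at z = 0. Lengths are in mm, angles in rad, forces in N, time in s.
With the tool pointing down it reaches from about 350 to 1000 mm from the base axis. Payload 7.1 kg.
Tool frame: the origin (TCP) lies at the very end of the fingers, on their centre line; the grasp point (between the pads) lies 19 mm behind it; z points along the fingers, y is the line along which they close (so a half turn about z gives the same grasp; the last joint's range is limited). The gripper opens to 85 mm and grips with 20 to 120 N. Pads are 22 mm wide; open, the fingers measure 114 mm over their backs; the gripper's body (76 mm by 85 mm) begins 54 mm behind the grasp point. The pads swing forward as they close: fully open they stand 13 mm farther back than shut.
Start: joints at [1.112, 0.423, 1.63, -0, 1.089, -0.019], TCP at [266.067, 565.52, 231.319] pointing down, gripper open.
Joint ranges: [-3, 3], [-0.9, 2.11], [0.09, 2.58], [-1.31, 4.45], [0.11, 2.69], [-2.54, 2.54]. Speed limits (rad/s): [2.39, 2.39, 3.01, 3.14, 3.14, 3.14].

### API

Orientations are given as a unit quaternion [w, x, y, z].
In Python, from cell import manip gives the robot as it stands. The module is installed in compiled form; this text tells all that it offers.
- The arm moves only by the tool servo_tool, never from a script. Its argument "motion" is a list of rows, each an object of numbers: "fingers": the gripper command: -1 is fully open, 1 is shut, values between are in proportion; "dx", "dy", "dz": the shift along the tool's x, y, z normalised to -1 to 1, where 1 is 0.15 m; "turn": the turn about the tool's z normalised to -1 to 1, where 1 is 90 degrees. A call has 1 to 8 rows; each row is the pose to reach, as a shift and turn from the pose commanded when the call began, along the tool's axes at that moment; what a row does not reach only later rows make up. A row lasts 1/8 s, in which the tool goes at most 62.5 mm and 10.7 degrees, less where a joint would pass 70% of its speed; a pose out of reach is approached as far as the arm can. A call with a number of a shift or a turn outside -1 to 1 is refused whole. A call with a gripper value outside its range is refused whole. The fingers move at their own pace and stop on an object; the grip force is fixed at half the most. Time passes only in rows, so rows that repeat a pose let the fingers close. It gives the time, the measured TCP pose, the force, the opening and the grip force at its end, in the units of the state.
- manip.get_obs(): the state, without advancing time (a new reading comes with each control period).
- manip.capture(name): name is "side" or "top" or "wrist"; returns the picture (400x640x3 uint8, blue, green, red); there is no depth.
- manip.camera_params(name): a dict with "K" (3x3 intrinsics, pixels), "pose" (4x4, takes a point from camera to world coordinates). Camera axes: x right, y down, z forward; pixel columns grow to the right and rows downward; lengths in mm; the calibration is good to about 2 mm. A picture is of the moment at which its call begins: read the wrist's pose just before it. camera_params takes no time and is no camera call; for the wrist camera it gives the pose at the moment of the call.
- manip.close_job(): hands the job in; it is judged then, once.
The state is a dict: "time_s": time; "qpos": joint angles; "qd": joint speeds; "tau": joint torques, N m; "ee_pos": TCP position; "tcp_rot": TCP orientation; "contact_force": force on the tool from outside, world axes, zero at the start; "moment": the same for the moment, N m; "gripper_width": opening from 0.0 (shut) to 1.0 (fully open); "grip_force": force on a finger pad.
Only numpy, scipy, OpenCV 4.12 (cv2) and the standard library are available. Lean on these libraries where they do the work, as an engineer would, in place of code of your own. Each camera call takes 0.05 s, during which the arm holds its last target. There are 200 camera calls.

## Working session

There is one attempt and no reset: what is moved stays moved. The work goes in short steps, Python scripts to look and compute and a tool call to move; the robot and the scene stay as the last step left them, time stands still between calls to the robot, and variables do not carry over. Pictures are saved under pics/ and viewed, at most 10 in all, crops included, and the job is handed in when it is done.

Besides the shell and the picture viewer there is one more tool, called after ">>>" as name([rows], argument=value, ...), one row to a line, values as JSON. servo_tool: Moves the arm, as the interface text tells. Scaled input: -1 to 1 covers 0.15 m each way for a shift and 90 degrees each way for a turn. Its arguments: {"type":"object","properties":{"motion":{"type":"array","items":{"type":"object","properties":{"fingers":{"type":"number"},"dx":{"type":"number","minimum":-1,"maximum":1},"dy":{"type":"number","minimum":-1,"maximum":1},"dz":{"type":"number","minimum":-1,"maximum":1},"turn":{"type":"number","minimum":-1,"maximum":1}}}}},"required":["motion"]}

```bash
mkdir -p pics
python3 - <<'E'
from cell import manip
import cv2
for n in("top","side"):
    cv2.imwrite(f"pics/{n}0.png",manip.capture(n)); p=manip.camera_params(n);print(n,p["K"].round(1).tolist(),p["pose"].round(3).tolist())
o=manip.get_obs();print({k:o[k] for k in("time_s","ee_pos","tcp_rot","gripper_width")})
E
```

```text
top [[375.4, 0.0, 309.5], [0.0, 375.4, 203.5], [0.0, 0.0, 1.0]] [[-0.023, -0.99, 0.14, 381.098], [-1.0, 0.026, 0.018, -114.106], [-0.022, -0.139, -0.99, 1481.471], [0.0, 0.0, 0.0, 1.0]]
side [[372.5, 0.0, 324.2], [0.0, 372.5, 197.3], [0.0, 0.0, 1.0]] [[0.969, -0.194, 0.152, 410.982], [-0.246, -0.716, 0.653, -814.546], [-0.018, -0.67, -0.742, 930.751], [0.0, 0.0, 0.0, 1.0]]
{'time_s': 0.1, 'ee_pos': array([265.85731616, 565.0972539 , 230.64330015]), 'tcp_rot': array([-1.66442864e-04,  2.18148751e-01,  9.75915300e-01, -6.49910213e-04]), 'gripper_width': 1.0015091687518907}
```

View pics/top0.png

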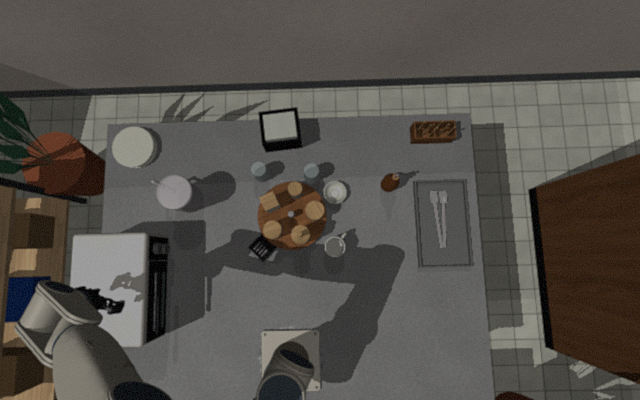

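View pics/side0.png

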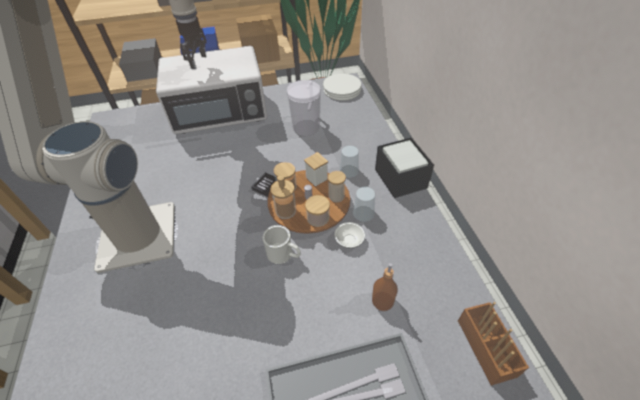

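The top view shows the carousel near (291,213), the ledge at (262,247), and the likely knobbed jar at (300,234). In the side view that jar is near (283,190). I'll zoom in.

Run:
```python
import cv2,numpy as np
a=cv2.imread("pics/top0.png")[170:270,240:360];b=cv2.imread("pics/side0.png")[145:245,240:360]
f=lambda i:cv2.convertScaleAbs(cv2.resize(i,(400*6//5,400),interpolation=cv2.INTER_CUBIC),alpha=1.6)
cv2.imwrite("pics/crop.png",cv2.resize(np.hstack([f(a),f(b)]),(800,333)))
```

```text
(no output)
```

View pics/crop.png

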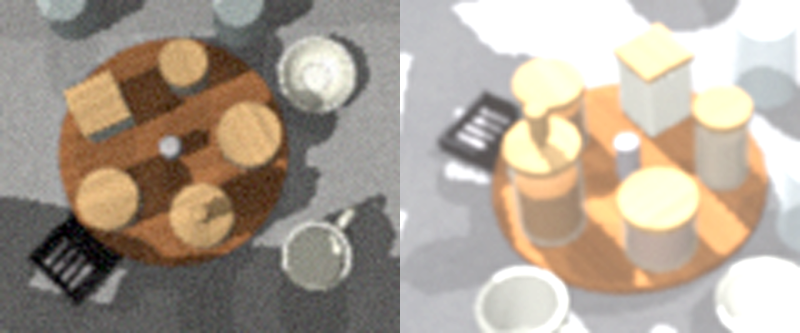

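The crop shows the knob at about top (302.4,233) and side (281.2,180). The post top is at top (290.7,213.8). The ledge's outer end is at top-crop (30..80, 255..303). Next I cast rays.

```bash
cat > h.py <<'E'
import numpy as np,cv2
from cell import manip
def ray(n,u,v,P=None):
    p=P or manip.camera_params(n);T=p["pose"];d=T[:3,:3]@np.linalg.solve(p["K"],[u,v,1.]);return T[:3,3],d/np.linalg.norm(d)
def onz(n,u,v,z,P=None):
    o,d=ray(n,u,v,P);return (o+d*(z-o[2])/d[2])[:2]
def tri(r1,r2):
    (a,d),(b,e)=r1,r2;s=np.linalg.lstsq(np.c_[d,-e],b-a,rcond=None)[0];p,q=a+d*s[0],b+e*s[1];return (p+q)/2,np.linalg.norm(p-q)
E
python3 - <<'E'
from h import *
t=lambda x,y:(240+x/3.333,170+y/3.333)
s=lambda x,y:(240+(x-400)/3.333,145+y/3.333)
c=onz("top",*t(169,146),86);print("post",c, onz("side",*s(628,140),86),"disc c",onz("top",*t(173,151),36))
print("knob",onz("top",*t(209,209),180),tri(ray("top",*t(209,209)),ray("side",*s(537,115))),"lid",onz("top",*t(202,214),142))
# ledge: dark pixels
im=cv2.imread("pics/top0.png");m=(im.max(2)<28).astype(np.uint8);r=np.zeros_like(m);r[228:268,242:282]=1;m&=r
n,l,st,ce=cv2.connectedComponentsWithStats(m);i=1+st[1:,4].argmax();print(st[i],ce[i])
box=cv2.boxPoints(cv2.minAreaRect(np.argwhere(l==i)[:,::-1].astype(np.float32)))
for b in box:
    w=onz("top",*b,18);print(b,w,np.linalg.norm(w-c),np.degrees(np.arctan2(*(w-c)[::-1])))
w=onz("top",*ce[i],18);print(w,np.degrees(np.arctan2(*(w-c)[::-1])))
E
```

```text
post [541.28718641 -17.4198707 ] [547.13543192 -15.87372664] disc c [541.05795285 -18.51839053]
knob [463.53718558 -64.50518227] (array([462.81974099, -64.85911323, 189.3007633 ]), np.float64(0.2560982799241707)) lid [460.7855357  -55.45646557]
[249 234  28  27 247] [262.78137652 246.32793522]
[248.50003 246.50003] [425.37502555 153.66571149] 206.65407199407127 124.1180254052155
[262.00003 233.00003] [476.54159157 100.73614626] 134.73246229175106 118.72128593994901
[276.00003 247.00003] [420.90976525  46.53046432] 136.30982677381246 152.0205887056104
[262.50003 260.50003] [370.28162426  99.37295801] 207.08323718972144 145.66783102272524
[424.72189709  97.97159703] 135.28994390751274
```

>>> servo_tool([
  {"dx": -0.15,"dy": -0.16,"dz": -0.05,"fingers": -1},
  {"dx": -0.37,"dy": -0.4,"dz": -0.1,"fingers": -1},
  {"dx": -0.62,"dy": -0.67,"dz": -0.15,"fingers": -1},
  {"dx": -0.87,"dy": -0.94,"dz": -0.2,"fingers": -1},
  {"dx": -0.92,"dy": -1.0,"dz": -0.2,"fingers": -1},
])

```text
$.motion[0]: bad value
```

>>> servo_tool([
  {"dx": -0.15,"dy": -0.16,"fingers": -1},
  {"dx": -0.37,"dy": -0.4,"fingers": -1},
  {"dx": -0.62,"dy": -0.67,"fingers": -1},
  {"dx": -0.87,"dy": -0.94,"fingers": -1},
  {"dx": -0.92,"dy": -1.0,"fingers": -1},
])

```text
$.motion[0]: bad value
```

>>> servo_tool([
  {"dx": -0.15,"dy": -0.16,"fingers": -1},
  {"dx": -0.37,"dy": -0.4,"fingers": -1},
  {"dx": -0.62,"dy": -0.67,"fingers": -1},
  {"dx": -0.87,"dy": -0.94,"fingers": -1},
  {"dx": -0.92,"dy": -1.0,"fingers": -1},
])

```text
$.motion[0]: bad value
```

Run:
```python
from h import *
P=manip.camera_params("wrist");cv2.imwrite("pics/w1.png",manip.capture("wrist"))
print(P["K"].tolist(),P["pose"].round(3).tolist())
np.savez("w1",K=P["K"],pose=P["pose"])
o=manip.get_obs();print({k:o[k] for k in("time_s","qpos","ee_pos","tcp_rot","contact_force")})
```

```text
[[294.9156633271518, 0.0, 321.401963149903], [0.0, 294.9156633271518, 197.9051813115777], [0.0, 0.0, 1.0]] [[0.426, 0.857, 0.29, 190.624], [0.905, -0.403, -0.137, 601.036], [-0.001, 0.321, -0.947, 372.251], [0.0, 0.0, 0.0, 1.0]]
{'time_s': 0.15, 'qpos': array([ 1.11203597e+00,  4.23664701e-01,  1.63049481e+00,  9.03002093e-06,
        1.08861611e+00, -1.89662601e-02]), 'ee_pos': array([265.86490853, 565.1683765 , 230.73236069]), 'tcp_rot': array([-1.43829761e-04,  2.18131158e-01,  9.75919284e-01, -5.73744821e-04]), 'contact_force': array([-0.59434896,  0.26671676, -0.4103116 ])}
```

View pics/w1.png

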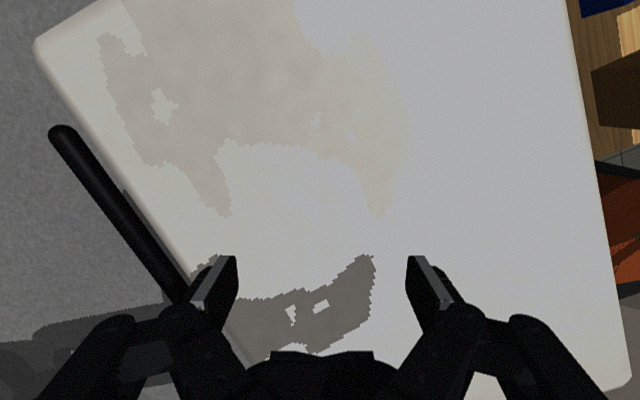

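The wrist view shows the oven top between the open fingers. The moves were refused, probably because every field is needed in each row.

>>> servo_tool([
  {"dx": -0.15,"dy": -0.16,"dz": -0.05,"turn": 0,"fingers": -1},
  {"dx": -0.37,"dy": -0.4,"dz": -0.1,"turn": 0,"fingers": -1},
  {"dx": -0.62,"dy": -0.67,"dz": -0.15,"turn": 0,"fingers": -1},
  {"dx": -0.87,"dy": -0.94,"dz": -0.2,"turn": 0,"fingers": -1},
  {"dx": -0.92,"dy": -1.0,"dz": -0.2,"turn": 0,"fingers": -1},
])

```text
time_s: 0.78
ee_pos: [327.6, 368.6, 261.7]
tcp_rot: [0.0, 0.219, 0.976, -0.0]
contact_force: [-0.4, 0.9, 0.4]
gripper_width: 1.0
grip_force: 0.0
```

>>> servo_tool([
  {"dx": -0.15,"dy": -0.16,"dz": 0,"turn": 0,"fingers": -1},
  {"dx": -0.37,"dy": -0.4,"dz": 0,"turn": 0,"fingers": -1},
  {"dx": -0.62,"dy": -0.67,"dz": 0,"turn": 0,"fingers": -1},
  {"dx": -0.87,"dy": -0.94,"dz": 0,"turn": 0,"fingers": -1},
  {"dx": -0.92,"dy": -1.0,"dz": 0,"turn": 0,"fingers": -1},
])

```text
time_s: 1.4
ee_pos: [388.7, 174.9, 261.2]
tcp_rot: [-0.0, 0.22, 0.976, -0.0]
contact_force: [0.3, 0.2, -0.3]
gripper_width: 0.999
grip_force: 0.0
```

>>> servo_tool([
  {"dx": -0.15,"dy": -0.16,"dz": 0,"turn": 0,"fingers": -1},
  {"dx": -0.37,"dy": -0.4,"dz": 0,"turn": 0,"fingers": -1},
  {"dx": -0.62,"dy": -0.67,"dz": 0,"turn": 0,"fingers": -1},
  {"dx": -0.87,"dy": -0.94,"dz": 0,"turn": 0,"fingers": -1},
  {"dx": -0.92,"dy": -1.0,"dz": 0,"turn": 0,"fingers": -1},
  {"dx": -0.92,"dy": -1.0,"dz": 0,"turn": 0,"fingers": -1},
])

```text
time_s: 2.15
ee_pos: [449.3, -17.5, 261.0]
tcp_rot: [-0.0, 0.219, 0.976, 0.0]
contact_force: [0.1, 0.9, 0.3]
gripper_width: 0.999
grip_force: 0.0
```

Run:
```python
from h import *
P=manip.camera_params("wrist");cv2.imwrite("pics/w2.png",manip.capture("wrist"))
np.savez("w2",K=P["K"],pose=P["pose"])
o=manip.get_obs();print({k:o[k] for k in("time_s","qpos","ee_pos","tcp_rot","contact_force")})
```

```text
{'time_s': 2.2, 'qpos': array([-6.45302755e-02,  1.20956918e-01,  1.97283802e+00,  6.78917169e-04,
        1.04854598e+00, -1.19593024e+00]), 'ee_pos': array([448.93520122, -16.90788844, 261.04777761]), 'tcp_rot': array([-4.15095793e-04,  2.18100413e-01,  9.75926218e-01,  2.32790426e-04]), 'contact_force': array([-0.23463563,  0.61433415, -0.14047693])}
```

View pics/w2.png

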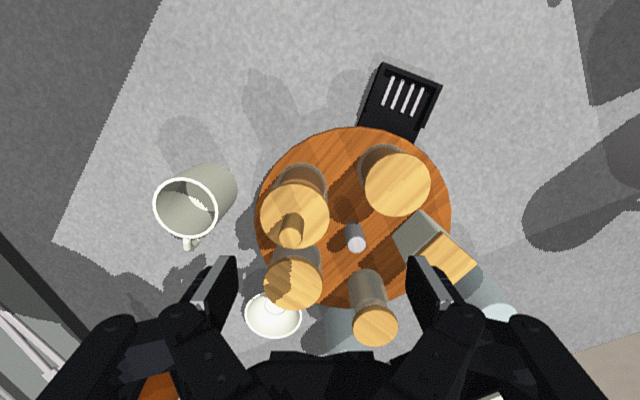

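The wrist view shows the knob top at about (291,238) and its lid at (295,214). The post top is at about (357,244), and the ledge's outer corners are at (381,63) and (442,86). Next I measure these.

Run:
```python
from h import *
W=dict(np.load("w2.npz"))
f=lambda u,v,z:onz("wrist",u,v,z,W)
im=cv2.imread("pics/w2.png")
c=f(357,244,86);print("post",c)
k=f(291,238,186);print("knobtop",k,"lid",f(295,214,142),"tri",tri(ray("wrist",291,238,W),ray("top",302.6,232.6)))
# disc outline: brown mask hull pixels -> plane z=36 -> circle via ellipse on near-front arc
hsv=cv2.cvtColor(im,cv2.COLOR_BGR2HSV);m=cv2.inRange(hsv,(5,120,60),(18,255,255))
m[:, :250]=0;m[:,460:]=0;m[310:]=0
n,l,st,ce=cv2.connectedComponentsWithStats(cv2.morphologyEx(m,cv2.MORPH_OPEN,np.ones((3,3))))
pts=np.argwhere(m&(st[l,4]>50)*255>0)[:,::-1]
h=cv2.convexHull(pts.astype(np.int32))[:,0]
w=np.array([f(*p,36) for p in h])
from scipy.optimize import least_squares
r=least_squares(lambda q:np.hypot(*(w-q).T)-135,c,loss="soft_l1",f_scale=1);print("disc",r.x,np.abs(r.fun).round(1))
C=r.x
d=((im.max(2)<45)*255).astype(np.uint8);d[:55]=0;d[150:]=0;d[:,:350]=0;d[:,450:]=0
n,l,st,ce=cv2.connectedComponentsWithStats(d);i=1+st[1:,4].argmax()
q=np.argwhere(l==i)[:,::-1]
hh=cv2.approxPolyDP(cv2.convexHull(q.astype(np.int32)),4,True)[:,0]
for b in hh:
    x=f(*b,20);print(b,x,np.hypot(*(x-C)),np.degrees(np.arctan2(*(x-C)[::-1])))
for x in(k,f(295,214,142)):print("knob",np.hypot(*(x-C)),np.degrees(np.arctan2(*(x-C)[::-1])))
```

```text
post [541.80081524 -13.45451537]
knobtop [460.9074081  -49.82601908] lid [457.69467255 -48.68869032] tri (array([468.11163831, -60.57711921, 160.41303587]), np.float64(8.135935539944407))
disc [544.71304704 -14.82165319] [16.9 29.3 38.8 38.5 36.9  8.3 18.8 30.7 29.1 27.7 25.2  1.1  1.1  1.
  0.5  0.1  0.2  0.2  0.1  0.4  0.7  0.7  0.7  1.3  1.5  1.3  1.5  1.6
  1.8  1.4  1.9  0.8  0.8  0.3  0.5  0.7  1.3  1.2  2.4  2.  16.4]
[441  86] [423.41729543 155.98704589] 209.49527688579934 125.37956318461885
[413 142] [472.77952109 102.49632225] 137.6151863525417 121.51454702937679
[357 125] [422.35785728  45.63117382] 136.47467440708706 153.70710370204046
[381  63] [368.51536176  99.4721472 ] 210.0207063710616 147.02981563924322
knob 90.8223031460049 -157.33043350583873
knob 93.37651579482835 -158.73430647323053
```

>>> servo_tool([
  {"dx": -0.08,"dy": -0.08,"dz": 0.15,"turn": 0,"fingers": -1},
  {"dx": -0.17,"dy": -0.17,"dz": 0.32,"turn": 0,"fingers": -1},
  {"dx": -0.17,"dy": -0.17,"dz": 0.37,"turn": 0,"fingers": -1},
  {"dx": -0.17,"dy": -0.17,"dz": 0.37,"turn": 0,"fingers": -1},
])

```text
time_s: 2.7
ee_pos: [460.8, -50.5, 205.6]
tcp_rot: [-0.001, 0.218, 0.976, 0.0]
contact_force: [0.1, 0.3, 0.2]
gripper_width: 1.001
grip_force: 0.0
```

Run:
```python
from h import *
P=manip.camera_params("wrist");cv2.imwrite("pics/w3.png",manip.capture("wrist"))
np.savez("w3",K=P["K"],pose=P["pose"])
o=manip.get_obs();print({k:o[k] for k in("time_s","ee_pos","tcp_rot","contact_force")})
T=P["pose"]
for z in(0,19):
  p=np.linalg.inv(T)@np.r_[o["ee_pos"]+[0,0,z],1];p=P["K"]@p[:3];print(p/p[2])
```

```text
{'time_s': 2.75, 'ee_pos': array([461.21889903, -50.6545159 , 206.15843523]), 'tcp_rot': array([-8.37302481e-05,  2.17516887e-01,  9.76056547e-01,  1.21142637e-04]), 'contact_force': array([ 0.43269171,  0.77798356, -0.41901126])}
[320.72792521 260.6505214    1.        ]
[320.66333054 281.13625652   1.        ]
```

View pics/w3.png

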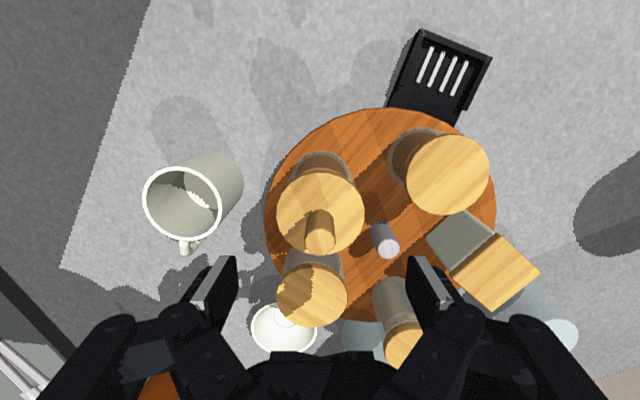

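The knob top is at about (320,239), level across with the finger centre line at column 320.7. Its lid is at (320,203). The ledge's outer corners are at (420,29) and (491,57).

Run:
```python
from h import *
W=dict(np.load("w3.npz"));f=lambda u,v,z:onz("wrist",u,v,z,W)
im=cv2.imread("pics/w3.png");print("knob",f(320,239,186),"lid",f(320,203,142),f(320,212,142),"post",f(388,249,86))
hsv=cv2.cvtColor(im,cv2.COLOR_BGR2HSV);m=cv2.inRange(hsv,(5,120,60),(18,255,255));m[:95]=0;m[200:]=0;m[:,:255]=0
h=cv2.convexHull(np.argwhere(cv2.morphologyEx(m,cv2.MORPH_OPEN,np.ones((3,3))))[:,::-1].astype(np.int32))[:,0]
h=np.array([p for p in h if p[1]<198 and not(p[1]>125 and 385<p[0]<470)])
w=np.array([f(*p,36) for p in h])
from scipy.optimize import least_squares
r=least_squares(lambda q:np.hypot(*(w-q).T)-135,[542,-14],loss="soft_l1",f_scale=1);C=r.x;print("disc",C,r.fun.round(1))
d=((im.max(2)<50)*255).astype(np.uint8);d[:20]=0;d[130:]=0;d[:,:380]=0;d[:,500:]=0
n,l,st,ce=cv2.connectedComponentsWithStats(d);i=1+st[1:,4].argmax()
hh=cv2.approxPolyDP(cv2.convexHull(np.argwhere(l==i)[:,::-1].astype(np.int32)),4,True)[:,0]
for b in hh:
    x=f(*b,20);print(b,x,np.hypot(*(x-C)),np.degrees(np.arctan2(*(x-C)[::-1])))
k=f(320,239,186)-C;print(np.hypot(*k),np.degrees(np.arctan2(*k[::-1])))
```

```text
knob [458.32830341 -49.81979579] lid [451.49765782 -46.79639357] [457.95260363 -49.83651061] post [542.04112417 -15.02139477]
disc [543.78914927 -15.3790342 ] [-1.3 -0.9 -0.8 -0.9 -0.4 -0.3 -0.3  0.1  0.   0.2  0.2  0.1  0.6  0.3
  0.6  0.3  0.6  0.4  0.1  0.3 -2.4 -2.1 -1.9 -2.5]
[491  58] [423.3661702 156.8541494] 210.15699708624444 124.96069550555714
[453 126] [471.7568035  102.29132337] 137.96728557557168 121.47303893328927
[386 106] [421.60927548  44.08497123] 135.88189542306839 154.04816916983907
[420  29] [368.27295185 100.40801188] 210.2678663030929 146.587388706482
92.13968870156447 -158.0505417557565
```

>>> servo_tool([
  {"dx": 0.015,"dy": 0,"dz": 0.1,"turn": 0,"fingers": -1},
  {"dx": 0.015,"dy": 0,"dz": 0.22,"turn": 0,"fingers": -1},
  {"dx": 0.015,"dy": 0,"dz": 0.32,"turn": 0,"fingers": -1},
  {"dx": 0.015,"dy": 0,"dz": 0.36,"turn": 0,"fingers": -1},
  {"dx": 0.015,"dy": 0,"dz": 0.36,"turn": 0,"fingers": -0.5},
  {"dx": 0.015,"dy": 0,"dz": 0.36,"turn": 0,"fingers": 0},
  {"dx": 0.015,"dy": 0,"dz": 0.36,"turn": 0,"fingers": 0.2},
])

```text
time_s: 3.62
ee_pos: [459.7, -51.0, 152.3]
tcp_rot: [0.001, 0.218, 0.976, 0.0]
contact_force: [0.2, -0.8, -0.2]
gripper_width: 0.403
grip_force: 0.0
```

>>> servo_tool([
  {"dx": 0,"dy": 0,"dz": 0,"turn": 0,"fingers": 0.3},
  {"dx": 0,"dy": 0,"dz": 0,"turn": 0,"fingers": 0.4},
  {"dx": 0,"dy": 0,"dz": 0,"turn": 0,"fingers": 0.5},
  {"dx": 0,"dy": 0,"dz": 0,"turn": 0,"fingers": 0.6},
  {"dx": 0,"dy": 0,"dz": 0,"turn": 0,"fingers": 1},
  {"dx": 0,"dy": 0,"dz": 0,"turn": 0,"fingers": 1},
  {"dx": 0,"dy": 0,"dz": 0,"turn": 0,"fingers": 1},
  {"dx": 0,"dy": 0,"dz": 0,"turn": 0,"fingers": 1},
])

```text
time_s: 4.62
ee_pos: [459.2, -51.0, 152.1]
tcp_rot: [-0.0, 0.218, 0.976, -0.0]
contact_force: [-1.4, -0.6, 5.6]
gripper_width: 0.217
grip_force: 58.4
```

Run:
```python
from h import *
P=manip.camera_params("wrist");cv2.imwrite("pics/w4.png",manip.capture("wrist"))
np.savez("w4",K=P["K"],pose=P["pose"])
o=manip.get_obs();print({k:o[k] for k in("time_s","qpos","ee_pos","tcp_rot","contact_force","gripper_width","grip_force")})
```

```text
{'time_s': 4.675, 'qpos': array([-1.36205353e-01,  3.08966156e-01,  2.04068212e+00, -2.31510990e-04,
        7.91939025e-01, -1.26711597e+00]), 'ee_pos': array([459.22920587, -50.97798797, 152.05380059]), 'tcp_rot': array([ 9.56008745e-06,  2.18094496e-01,  9.75927653e-01, -8.18726113e-05]), 'contact_force': array([-2.10944103, -0.60084309,  4.74183901]), 'gripper_width': 0.21537824242676237, 'grip_force': 58.41968536376953}
```

View pics/w4.png

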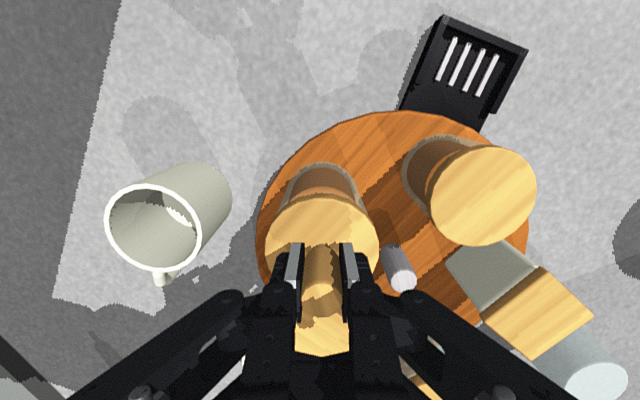

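The knob is held between the pads at about (322,265), with 58 N of grip and 18 mm of opening. Now the arc rows.

Run:
```python
import numpy as np
v=90.5*np.array([np.cos(np.radians(23.25-154.8)),-np.sin(np.radians(23.25-154.8))])
print(v)
for a in (1.5,4.5,7.5,10.5,13.5,16.5,19.5,21,22):
    t=np.radians(a);R=np.array([[np.cos(t),-np.sin(t)],[np.sin(t),np.cos(t)]]);print(a,((v-R@v)/150).round(3),round(a/90,4))
```

```text
[-60.02624116  67.72813575]
1.5 [0.012 0.011] 0.0167
4.5 [0.034 0.033] 0.05
7.5 [0.056 0.056] 0.0833
10.5 [0.076 0.08 ] 0.1167
13.5 [0.094 0.106] 0.15
16.5 [0.112 0.132] 0.1833
19.5 [0.128 0.159] 0.2167
21 [0.135 0.173] 0.2333
22 [0.14  0.183] 0.2444
```

>>> servo_tool([
  {"dx": 0.012,"dy": 0.011,"dz": 0,"turn": 0.017,"fingers": 1},
  {"dx": 0.034,"dy": 0.033,"dz": 0,"turn": 0.05,"fingers": 1},
  {"dx": 0.056,"dy": 0.056,"dz": 0,"turn": 0.083,"fingers": 1},
  {"dx": 0.076,"dy": 0.08,"dz": 0,"turn": 0.117,"fingers": 1},
  {"dx": 0.094,"dy": 0.106,"dz": 0,"turn": 0.15,"fingers": 1},
  {"dx": 0.112,"dy": 0.132,"dz": 0,"turn": 0.183,"fingers": 1},
  {"dx": 0.128,"dy": 0.159,"dz": 0,"turn": 0.217,"fingers": 1},
  {"dx": 0.135,"dy": 0.173,"dz": 0,"turn": 0.233,"fingers": 1},
])

```text
time_s: 5.68
ee_pos: [452.2, -18.6, 152.1]
tcp_rot: [0.0, 0.392, 0.92, 0.0]
contact_force: [-1.7, -0.0, 6.0]
gripper_width: 0.215
grip_force: 58.7
```

Forces stay small, so I repeat the same arc.

>>> servo_tool([
  {"dx": 0.012,"dy": 0.011,"dz": 0,"turn": 0.017,"fingers": 1},
  {"dx": 0.034,"dy": 0.033,"dz": 0,"turn": 0.05,"fingers": 1},
  {"dx": 0.056,"dy": 0.056,"dz": 0,"turn": 0.083,"fingers": 1},
  {"dx": 0.076,"dy": 0.08,"dz": 0,"turn": 0.117,"fingers": 1},
  {"dx": 0.094,"dy": 0.106,"dz": 0,"turn": 0.15,"fingers": 1},
  {"dx": 0.112,"dy": 0.132,"dz": 0,"turn": 0.183,"fingers": 1},
  {"dx": 0.128,"dy": 0.159,"dz": 0,"turn": 0.217,"fingers": 1},
  {"dx": 0.135,"dy": 0.173,"dz": 0,"turn": 0.233,"fingers": 1},
])

```text
time_s: 6.68
ee_pos: [457.1, 14.1, 152.1]
tcp_rot: [0.0, 0.553, 0.833, 0.0]
contact_force: [-0.5, 0.6, 6.7]
gripper_width: 0.214
grip_force: 58.8
```

>>> servo_tool([
  {"dx": 0.012,"dy": 0.011,"dz": 0,"turn": 0.017,"fingers": 1},
  {"dx": 0.034,"dy": 0.033,"dz": 0,"turn": 0.05,"fingers": 1},
  {"dx": 0.056,"dy": 0.056,"dz": 0,"turn": 0.083,"fingers": 1},
  {"dx": 0.076,"dy": 0.08,"dz": 0,"turn": 0.117,"fingers": 1},
  {"dx": 0.094,"dy": 0.106,"dz": 0,"turn": 0.15,"fingers": 1},
  {"dx": 0.112,"dy": 0.132,"dz": 0,"turn": 0.183,"fingers": 1},
  {"dx": 0.128,"dy": 0.159,"dz": 0,"turn": 0.217,"fingers": 1},
  {"dx": 0.135,"dy": 0.173,"dz": 0,"turn": 0.233,"fingers": 1},
])

```text
time_s: 7.68
ee_pos: [473.3, 42.9, 152.1]
tcp_rot: [0.0, 0.695, 0.719, 0.0]
contact_force: [0.0, 2.9, 5.9]
gripper_width: 0.222
grip_force: 58.8
```

Run:
```python
from h import *
P=manip.camera_params("wrist");cv2.imwrite("pics/w5.png",manip.capture("wrist"));cv2.imwrite("pics/top5.png",manip.capture("top"));cv2.imwrite("pics/side5.png",manip.capture("side"))
np.savez("w5",K=P["K"],pose=P["pose"])
o=manip.get_obs();print({k:o[k] for k in("time_s","qpos","ee_pos","tcp_rot","contact_force","gripper_width","grip_force")})
```

```text
{'time_s': 7.825, 'qpos': array([6.49998870e-02, 3.25547071e-01, 2.01417937e+00, 5.45115745e-04,
       8.00966209e-01, 3.04572173e-02]), 'ee_pos': array([473.1669301 ,  42.84243096, 152.04471894]), 'tcp_rot': array([1.57765237e-04, 6.94925526e-01, 7.19081547e-01, 4.64701493e-04]), 'contact_force': array([1.04393398, 4.38057521, 4.66896227]), 'gripper_width': 0.2127130329695894, 'grip_force': 58.76495003700256}
```

View pics/w5.png

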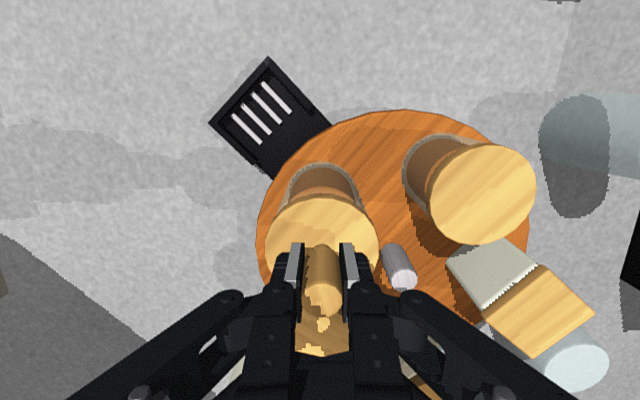

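The knob still sits at (322,280) between the pads with no slip compared with before. The ledge's outer corners are at (268,57) and (209,122). Next I measure the angle that remains.

```bash
cat > m.py <<'E'
from h import *
from scipy.optimize import least_squares
def meas(n,tcp,roi):
    W=dict(np.load(n+".npz"));f=lambda u,v,z:onz("wrist",u,v,z,W);im=cv2.imread(f"pics/{n}.png")
    hsv=cv2.cvtColor(im,cv2.COLOR_BGR2HSV);m=cv2.inRange(hsv,(5,120,60),(18,255,255));m[:95]=0;m[230:]=0;m[:,:245]=0
    h=cv2.convexHull(np.argwhere(cv2.morphologyEx(m,cv2.MORPH_OPEN,np.ones((3,3))))[:,::-1].astype(np.int32))[:,0]
    h=h[h[:,1]<190]
    w=np.array([f(*p,36) for p in h])
    r=least_squares(lambda q:np.hypot(*(w-q).T)-135,[542,-14],loss="soft_l1",f_scale=1);C=r.x;print("disc",C,np.abs(r.fun).mean())
    x0,x1,y0,y1=roi;d=np.zeros(im.shape[:2],np.uint8);d[y0:y1,x0:x1]=(im[y0:y1,x0:x1].max(2)<60)*255
    k,l,st,ce=cv2.connectedComponentsWithStats(d);i=1+st[1:,4].argmax()
    hh=cv2.approxPolyDP(cv2.convexHull(np.argwhere(l==i)[:,::-1].astype(np.int32)),4,True)[:,0]
    for b in hh:
        x=f(*b,20);print(b,x,np.hypot(*(x-C)),np.degrees(np.arctan2(*(x-C)[::-1])))
    k=np.array(tcp)-C;print("tcp r,ang",np.hypot(*k),np.degrees(np.arctan2(*k[::-1])))
    # jar lid centre: lid left/right edges at widest row
    return f
E
python3 - <<'E'
from m import *
f=meas("w4",(459.2,-51),(395,535,10,150));print()
f=meas("w5",(473.2,42.85),(200,340,50,190))
print("lid edges",f(265,240,142),f(379,240,142))
E
```

```text
disc [543.63795656 -15.40546517] 0.43833490711423634
[527  50] [422.81054421 156.98155628] 210.51496085136512 125.02691441984861
[496 111] [460.11058452 121.02492507] 159.96897593657854 121.47639999924839
[478 131] [470.35914687 101.76324936] 138.19656875305267 122.02238656077162
[398 109] [421.32237176  42.5948145 ] 135.37036133617312 154.63036920841017
[431  29] [373.70715245  89.13870503] 199.51431454519837 148.3995005357165
[442  15] [367.91890983 100.38698202] 210.440191534145 146.6165738797508
tcp r,ang 91.63372424116329 -157.14230899182857

disc [541.61678251 -15.74076439] 0.3328344510525921
[331 125] [479.58013853 103.47263945] 134.3889164003377 117.4917082091315
[272 179] [425.23027104  51.22047648] 134.2744496590882 150.08667268611126
[209 121] [369.67833855 103.36445466] 209.16233340876076 145.28887553317838
[268  57] [424.05067376 157.54372918] 209.4022579558873 124.15521216231359
tcp r,ang 90.07626657859245 139.42391142946948
lid edges [440.41058226  48.46074323] [505.41856923  50.57568475]
```

>>> servo_tool([
  {"dx": 0.008,"dy": 0.007,"dz": 0,"turn": 0.011,"fingers": 1},
  {"dx": 0.019,"dy": 0.018,"dz": 0,"turn": 0.028,"fingers": 1},
  {"dx": 0.03,"dy": 0.029,"dz": 0,"turn": 0.044,"fingers": 1},
  {"dx": 0.03,"dy": 0.029,"dz": 0,"turn": 0.044,"fingers": 1},
  {"dx": 0.03,"dy": 0.029,"dz": 0,"turn": 0.044,"fingers": 1},
])

```text
time_s: 8.45
ee_pos: [477.3, 47.5, 152.1]
tcp_rot: [0.0, 0.719, 0.695, 0.001]
contact_force: [-0.8, 5.6, 4.7]
gripper_width: 0.216
grip_force: 58.7
```

Run:
```python
from m import *
P=manip.camera_params("wrist");cv2.imwrite("pics/w6.png",manip.capture("wrist"));cv2.imwrite("pics/top6.png",manip.capture("top"));cv2.imwrite("pics/side6.png",manip.capture("side"))
np.savez("w6",K=P["K"],pose=P["pose"])
o=manip.get_obs();print({k:o[k] for k in("time_s","ee_pos","tcp_rot","contact_force","moment","gripper_width","grip_force")})
f=meas("w6",o["ee_pos"][:2],(170,340,50,200))
im=cv2.imread("pics/w6.png");hsv=cv2.cvtColor(im,cv2.COLOR_BGR2HSV)
m=cv2.inRange(hsv,(16,60,150),(30,200,255));m[:150]=0;m[285:]=0;m[:,:250]=0;m[:,395:]=0
cv2.imwrite("pics/m6.png",np.hstack([im[40:320,180:440],cv2.cvtColor(m,8)[40:320,180:440],cv2.convertScaleAbs(cv2.imread("pics/top6.png")[170:270,240:333],alpha=1.6).repeat(3,0).repeat(3,1)[:280,:270]]))
```

```text
{'time_s': 8.6, 'ee_pos': array([477.32396407,  47.4747493 , 152.08557034]), 'tcp_rot': array([1.35236210e-04, 7.19279247e-01, 6.94720841e-01, 5.46687600e-04]), 'contact_force': array([-0.25518043,  4.09345886,  4.95908534]), 'moment': array([ 0.73077226, -0.03815112,  0.31357374]), 'gripper_width': 0.21764764598423647, 'grip_force': 58.75038385391235}
disc [541.86433545 -15.5571874 ] 0.45525035097846644
[323 130] [480.29691944 103.28810473] 133.84599424403734 117.38626799048501
[268 186] [425.42785321  52.1729785 ] 134.70274596008014 149.81378021157116
[202 136] [369.52711646 101.77562149] 208.48766172731385 145.75168709947098
[254  68] [423.20713429 157.08575092] 209.4877455593285 124.50067553310357
tcp r,ang 90.21354987973763 135.6774425845566
```

View pics/m6.png

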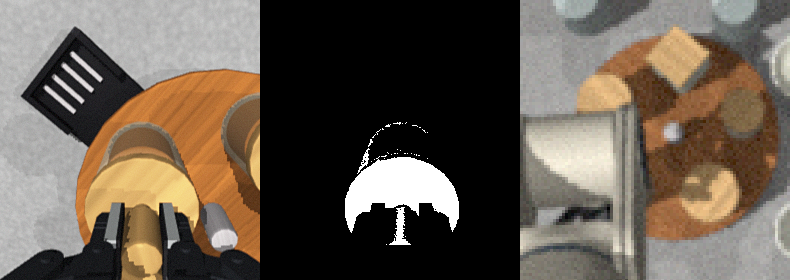

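The mask isolates the lid cleanly, with its arc from (265,245) over the top at (322,196) to (379,245). I fit a circle to it on z=142.

Run:
```python
from m import *
for n,tcp,C,L in(("w4",(459.2,-51),(543.6,-15.4),(395.4,128.7)),("w5",(473.2,42.8),(541.6,-15.7),(396.9,130.4)),("w6",(477.3,47.5),(541.9,-15.6),(396.4,129.4))):
    W=dict(np.load(n+".npz"));im=cv2.imread(f"pics/{n}.png");hsv=cv2.cvtColor(im,cv2.COLOR_BGR2HSV)
    m=cv2.inRange(hsv,(16,60,150),(30,200,255));m[:150]=0;m[240:]=0;m[:,:250]=0;m[:,395:]=0
    m=cv2.morphologyEx(m,cv2.MORPH_OPEN,np.ones((7,7)))
    h=[p for p in cv2.convexHull(np.argwhere(m)[:,::-1].astype(np.int32))[:,0] if p[1]<236]
    w=np.array([onz("wrist",*p,142,W) for p in h])
    r=least_squares(lambda q:np.hypot(*(w-q[:2]).T)-q[2],[*tcp,34],loss="soft_l1",f_scale=.5)
    k=r.x[:2]-C;l=np.array(L)-C;a=lambda v:np.degrees(np.arctan2(*v[::-1]))
    print(n,r.x,np.abs(r.fun).mean(),"r,ang",np.hypot(*k),a(k)%360,"front",a(l))
```

```text
w4 [458.87248263 -49.59732011  32.53145455] 0.4094690658404573 r,ang 91.36853343813121 201.97975547512306 front 135.80361714550008
w5 [472.62002593  43.04392623  32.66793162] 0.12196748268625264 r,ang 90.6040048314746 139.58200499400553 front 134.72416275238905
w6 [476.59696405  47.12761946  32.94439231] 0.12445675912567179 r,ang 90.5496590092998 136.1523849268439 front 135.0986157021256
```

>>> servo_tool([
  {"dx": 0.002,"dy": 0.002,"dz": 0,"turn": 0.003,"fingers": 1},
  {"dx": 0.005,"dy": 0.004,"dz": 0,"turn": 0.007,"fingers": 1},
  {"dx": 0.005,"dy": 0.004,"dz": 0,"turn": 0.007,"fingers": 1},
  {"dx": 0.005,"dy": 0.004,"dz": 0,"turn": 0.007,"fingers": 1},
  {"dx": 0.005,"dy": 0.004,"dz": 0,"turn": 0.007,"fingers": 1},
])

```text
time_s: 9.22
ee_pos: [477.9, 48.1, 152.1]
tcp_rot: [0.0, 0.723, 0.691, 0.0]
contact_force: [0.8, 4.3, 5.9]
gripper_width: 0.215
grip_force: 58.8
```

Run:
```python
from cell import manip
o=manip.get_obs();print(o["ee_pos"],o["gripper_width"],o["grip_force"],o["contact_force"]);print(manip.close_job())
```

```text
[477.93132712  48.11140817 152.05611008] 0.21460932641314917 58.79583656787872 [0.84404576 4.2625798  5.92809889]
the job is handed in; nothing more can be done
None
```

I turned the carousel by the knob until the knobbed jar stood at the front, in line with the ledge to within about 1° by the camera measurements, and handed the job in at about 9 s with the knob still gripped at about 59 N.

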